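# Clamp the capsule bodies and hold the caps raised on the cam lever

### The arm

A 6-joint arm with a two-finger parallel gripper is mounted at the origin on the work surface. World frame = base frame: x ahead of the robot, y to its left, z up, the work surface at z = 0. Lengths are in m, angles in degrees, forces in N, time in s.
With the tool pointing down it reaches from about 0.4 to 0.825 m from the base axis. Payload 7 kg.
Tool frame: the origin (TCP) lies on the mounting face of the last link; the fingertips stand 173 mm ahead of it and the grasp point (between the pads) lies 155 mm ahead of it; y points along the fingers, z is the direction in which the jaws open and shut, and the axes are right-handed (so a half turn about y gives the same grasp; the last joint's range is limited). The gripper opens to 85 mm and grips with 20 to 120 N. Pads are 22 mm wide; open, the fingers measure 114 mm over their backs; the gripper's body (76 mm by 85 mm) begins 54 mm behind the grasp point. The pads swing forward as they close: fully open they stand 13 mm farther back than shut.
Start: joints at [90.877, 20.546, 0.682, 0, -70.136, -16.507], TCP at [0.182, 0.65, 0.405] pointing down, gripper open.
Joint ranges: [-176.03, 176.03], [-82.01, 121.73], [-58.28, 71.71], [-173.87, 95.51], [-174.79, -0.11], [-173.66, 173.66]. Speed limits (degrees/s): [136.94, 136.94, 172.46, 180, 180, 180].

### API

Orientations are given as a 3x3 rotation matrix whose columns are the frame's x, y, z axes.
In Python, from station import env gives the robot as it stands. The module is installed in compiled form; this text tells all that it offers. Calls block until the motion is done:
- env.move_to(position, orientation): joint-space move of the TCP to a pose.
- env.move_straight(position, rotation=None, speed=0.15, guard=None): straight line of the TCP; rotation=None keeps the orientation; speed is the mean speed in m/s. With guard (N) it stops when the force on the tool has changed by that much, and returns True; else False.
- env.movej(angles): joint-space move.
- env.command_gripper(opening, strength=None): finger opening in m; strength is the grip in N (None keeps the last); returns when the fingers have stopped.
- env.sleep(seconds).
- env.inverse_kinematics(position, orientation): joint angles nearest the present ones, or None.
- env.capture(name): name is "scene" or "top"; returns a dict with "color" (420x560x3 uint8, blue, green, red), "intrinsics" (3x3 intrinsics, pixels), "dist_coeffs" ([k1, k2, p1, p2, k3] as OpenCV has them; the pictures are not rectified), "rvec" (rotation vector, rad) and "tvec" (3), from world to camera coordinates, as OpenCV has them. Camera axes: x right, y down, z forward; pixel columns grow to the right and rows downward; lengths in m; the calibration is good to about 2 mm. A picture is of the moment at which its call begins. There is no depth.
A pose or a line that the arm cannot do raises env.Unreachable and nothing moves.
- env.sign_off(): hands the job in, once; it reports no verdict.
Readings, each from a call of its own:
- env.read_clock(): time.
- env.read_q(): joint angles.
- env.read_qvel(): joint speeds.
- env.read_joint_torque(): joint torques, N m.
- env.read_eef_pos(): TCP position.
- env.read_orientation(): TCP orientation.
- env.read_force(): force on the tool from outside, world axes, zero at the start.
- env.read_wrist_torque(): the same for the moment, N m.
- env.read_grip_width(): finger opening in m.
Only numpy, scipy, OpenCV 4.12 (cv2) and the standard library are available. Lean on these libraries where they do the work, as an engineer would, in place of code of your own. Each camera call takes 0.05 s, during which the arm holds its last target. There are 200 camera calls.

### The job

Get the loaded hand capsule filler ready for opening: first pull the sprung body-clamp slide out by its black knob until its white line stands level with the red size pointer, without pulling it past the pointer or shifting the pointer, and let go of the knob. Then swing the cam lever up by its round black grip to where it lifts the plate of red caps highest, with the lever straight up, and finish while still holding it there so that a colleague can check the caps. Leave everything else on the table where it is.

Things in the scene. Friction and masses are not known exactly. Their poses are not given: they have to be found in the camera images.
- capsule_filler: Hand capsule filler bolted to the table, base 240 (x) x 250 (y) mm, 122 mm high. Origin: table level, centre of base; x away from its front, y to the clamp-slide side, z up. A steel plate of red caps (190 x 200 mm, top at 99 mm when down) rides on four posts (tops at 122 mm) above a white bed holding the capsule bodies. Cam lever on the -y side, clamp slide and scale rail on the +y side near the front.
- clamp_knob (a point): Centre of the upright black knob (20 mm diameter, 26 mm tall, on a 12 mm stem) on the body-clamp slide, 109 mm above the table. Slide fully in: x -78, y +145 mm in the filler's axes, 45 mm from the cap plate's edge. Rail and pointer beside it stay below 86 mm. The slide's white index line runs from the knob's centre towards the rail (filler's -x).
- clamp_slide (a joint): Travel of the body-clamp slide out of the bed, m: 0 fully in, grows as it is pulled along the filler's +y, end stop at 0.062. A spring pulls it inwards and a friction brake keeps it where it is let go; pulling takes 8 to 12 N.
- pointer_tip (a point): Tip (top face, 83 mm above the table) of the flat red size pointer, 6 mm wide, clipped on the aluminium scale rail beside the slide. The slide is set when the knob's centre and white line have the same y as this point in the filler's axes. It stands elsewhere for each batch and shifts if knocked. This point's axes are the filler's.
- cam_lever (a joint): Angle of the cam lever, rad: 0 on its rest pin, pointing to the filler's front, 0.20 rad above level; grows as it swings up. At 1.371 it stands straight up and its brass eccentrics lift the cap plate highest; beyond, the plate sinks again; stop at 1.95. A return spring swings it back to 0 when let go: holding takes 1 to 3 N at the grip.
- lever_grip (a point): Centre of the revolving black grip at the end of the cam lever: a short cylinder 32 mm in diameter with flat ends 28 mm apart, its axis parallel to the filler's y, free to turn on the lever as the lever swings. It lies 130 mm from the lever's axis; 78 mm above the table when down, 182 mm when the lever stands straight up.
- lever_pivot (a point): Point on the lever's axis in the plane in which the grip swings: in the filler's axes x 0, y -150, z +52 mm. The axis is parallel to the filler's y.
- cap_plate (a joint): Lift of the cap plate, m: 0 with the lever down, 0.0112 at the highest point.
- capsule_jar: Bystander: amber jar of empty capsules, white lid, 52 mm diameter, 75 mm tall; origin at the centre of its underside.
- tamper: Bystander: hand tamper: clear bar 30 x 85 x 10 mm with an upright black knob, 44 mm tall; origin at the centre of its underside.
- carton_blue: Bystander: white medicine carton with a blue band, 60 x 125 x 28 mm; origin at the centre of its underside.
- carton_green: Bystander: white medicine carton with a green band, 55 x 110 x 22 mm; origin at the centre of its underside.
- organiser_a: Bystander: light-blue daily pill organiser, 62 x 115 x 27 mm; origin at the centre of its underside.
- organiser_b: Bystander: another light-blue daily pill organiser, 62 x 115 x 27 mm; origin at the centre of its underside.
- blister_strip: Bystander: blister strip of ten yellow tablets, 42 x 105 mm, 10 mm thick; origin at the centre of its underside.
- steel_dish: Bystander: small round steel dish, 90 mm across, 28 mm high; origin at the centre of its underside.

How it is judged (in metres and radians):
On the way, in this order (a step that is already met when the one before it is completed fails the run):
1. the body-clamp slide is set level with the red pointer (within 4 mm) and let go, with the cam lever still down (y of clamp_knob in the frame of pointer_tip between -0.004 and 0.004 m and contact force between the fingers and capsule_filler below 0.1 N and value of joint cam_lever below 0.2 rad), for 0.3 s.
2. the cam lever is at its highest lift (straight up within 0.15 rad) (y of clamp_knob in the frame of pointer_tip between -0.004 and 0.004 m and value of joint cam_lever between 1.221 and 1.521 rad and value of joint cap_plate above 0.0107 m), for 0.3 s.
At the end, for the whole second after the job is handed in: The clamp slide's index line is within 4 mm of the red pointer, the cam lever stands straight up within 0.15 rad with the cap plate within 0.5 mm of its highest lift, at rest, and the fingers are still holding it (at least 0.5 N) (all of step 2 and contact force between the fingers and capsule_filler above 0.5 N and velocity of joint cam_lever between -0.1 and 0.1 rad/s); the arm keeps its last pose, push and grip.
It fails at once if the clamp slide is pulled more than 7 mm past the red pointer (y of clamp_knob in the frame of pointer_tip above 0.007 m).
It fails at once if the red pointer is shifted by more than 3 mm (distance of pointer_tip from where it was at the start of the episode above 0.003 m).
It fails at once if a bystander is moved by more than 15 mm or tipped (distance of any of capsule_jar, tamper, carton_blue, carton_green, organiser_a, organiser_b, blister_strip, steel_dish from where it was at the start of the episode above 0.015 m or angle between any of capsule_jar, tamper, carton_blue, carton_green, organiser_a, organiser_b, blister_strip, steel_dish's own z axis and vertical above 0.4 rad).
It also fails if it takes over 51 s, if anything falls off the work surface, if the arm or the gripper's body presses on something with over 40 N, if the wrist force passes 120 N, or if a joint passes its speed limit or range.

## Working session

There is one attempt and no reset: what is moved stays moved. The work goes in short steps, each a Python script; the robot and the scene stay as the last script left them, time stands still between calls to the robot, and variables do not carry over. Pictures are saved under pics/ and viewed, about 8 in all and at most 12, crops included, and the job is handed in when it is done.

```bash
mkdir -p pics; python3 - <<'E'
from station import env
import cv2,pickle
d={}
for n in("scene","top"):
    d[n]=env.capture(n); cv2.imwrite(f"pics/{n}0.png",cv2.resize(d[n]["color"],(800,600)))
    print(n,d[n]["intrinsics"],d[n]["dist_coeffs"],d[n]["rvec"],d[n]["tvec"])
pickle.dump(d,open("cap0.pkl","wb"))
print(env.read_orientation(),env.read_clock())
E
```

```text
scene [[470.00742509   0.         269.45905832]
 [  0.         470.00742509 210.33689124]
 [  0.           0.           1.        ]] [-0.05401284  0.          0.          0.          0.        ] [ 1.69248468  1.77573347 -0.7671916 ] [ 0.02570868 -0.27259055  1.95111316]
top [[389.98528424   0.         279.53412594]
 [  0.         389.98528424 204.71969397]
 [  0.           0.           1.        ]] [0.01284024 0.         0.         0.         0.        ] [ 2.13335165 -2.1050481   0.13833863] [0.01105075 0.52233302 1.04415562]
[[-9.62995861e-01 -2.31359850e-04 -2.69516081e-01]
 [ 2.69516118e-01 -1.50450113e-03 -9.62994703e-01]
 [-1.82688937e-04 -9.99998841e-01  1.51118357e-03]] 0.1
```

View pics/scene0.png

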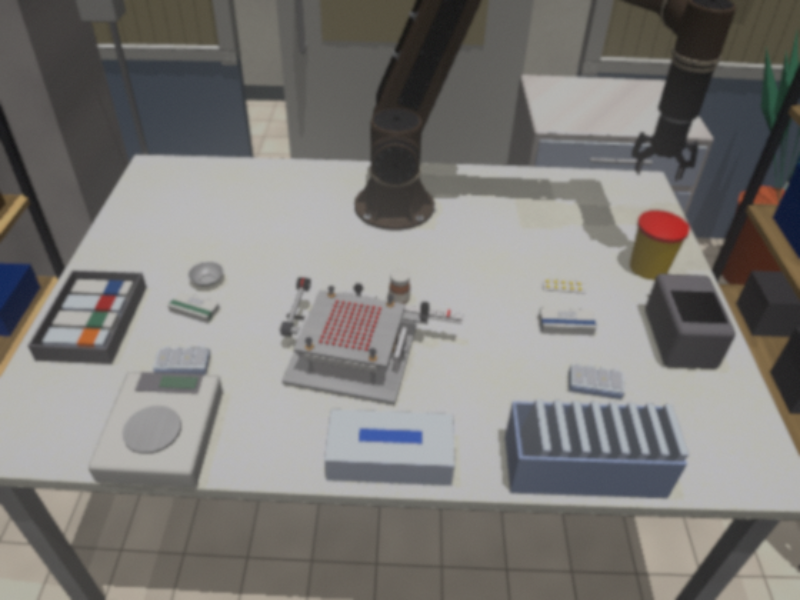

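View pics/top0.png

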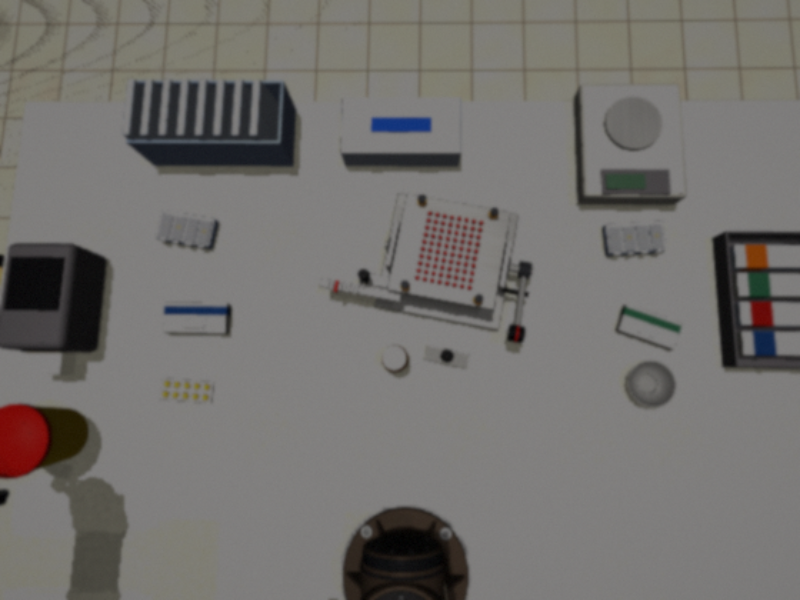

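The filler is around (455,265) in the 800x600 top picture, yawed slightly. The knob is at (364,276), the red pointer near (335,287) and the grip at (516,334). The jar and tamper stand in front of it.

```bash
python3 - <<'E'
import cv2,pickle
d=pickle.load(open("cap0.pkl","rb"))
cv2.imwrite("pics/topc.png",cv2.resize(d["top"]["color"][125:265,215:385],None,fx=4.25,fy=4.25,interpolation=cv2.INTER_CUBIC)[:595])
cv2.imwrite("pics/scc.png",cv2.resize(d["scene"]["color"][185:285,190:330],None,fx=5.5,fy=5.5,interpolation=cv2.INTER_CUBIC))
E
```

```text
(no output)
```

View pics/topc.png

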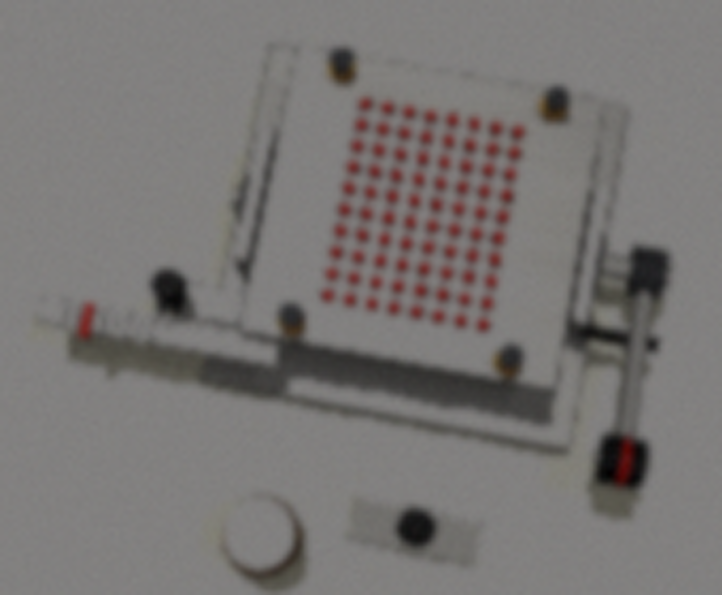

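View pics/scc.png

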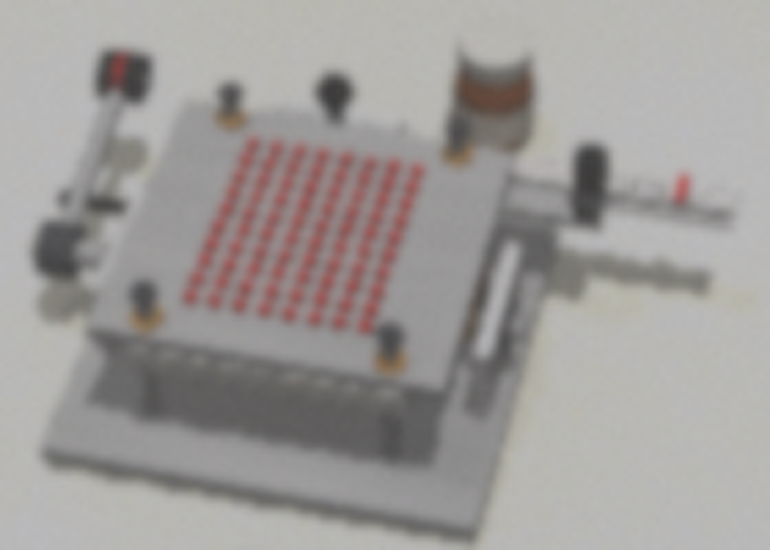

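```bash
cat > h.py <<'E'
import numpy as np,cv2
from scipy.optimize import least_squares
def proj(c,P): return cv2.projectPoints(np.array(P,float).reshape(-1,1,3),c["rvec"],c["tvec"],c["intrinsics"],c["dist_coeffs"])[0].reshape(-1,2)
def ray(c,uv,z):
    n=cv2.undistortPoints(np.array([[uv]],float),c["intrinsics"],c["dist_coeffs"])[0,0]
    R=cv2.Rodrigues(c["rvec"])[0]; o=-R.T@np.ravel(c["tvec"]); v=R.T@np.r_[n,1]
    return o+v*(z-o[2])/v[2]
def W(p,P):
    c,s=np.cos(p[2]),np.sin(p[2]); P=np.atleast_2d(P).astype(float)
    return np.c_[p[0]+c*P[:,0]-s*P[:,1],p[1]+s*P[:,0]+c*P[:,1],P[:,2]]
def F(p,w):
    c,s=np.cos(p[2]),np.sin(p[2]); d=np.array(w)[:2]-p[:2]; return np.r_[c*d[0]+s*d[1],-s*d[0]+c*d[1],w[2]]
E
python3 - <<'E'
from h import *; import pickle
d=pickle.load(open("cap0.pkl","rb")); T,S=d["top"],d["scene"]
up=lambda a,f,o:(np.array(a,float)+.5)/f-.5+np.array(o)
tp=[(-.095,-.1,.099),(-.095,.1,.099),(-.078,.145,.122),(-.1274,-.15,.082),(0,0,.1)]
tu=up([(555,388),(243,333),(167,284),(622,458),(424.5,214)],4.25,(215,125))
sp=[(-.095,-.1,.099),(-.095,.1,.099),(.095,.1,.099),(.095,-.1,.099),(-.078,.145,.122),(-.1274,-.15,.078)]
su=up([(180,102),(515,150),(440,388),(92,330),(592,150),(124,77)],5.5,(190,185))
for nm,cams in(("both","TS"),("top","T"),("sc","S")):
    def f(p):
        r=[]
        if "T" in cams:r.append(proj(T,W(p,tp))-tu)
        if "S" in cams:r.append(proj(S,W(p,sp))-su)
        return np.vstack(r).ravel()
    o=least_squares(f,[.55,0,-.17],loss="soft_l1"); print(nm,o.x,np.degrees(o.x[2])); print(np.round(f(o.x).reshape(-1,2),1).tolist())
    if nm=="both": p=o.x
np.save("pose.npy",p)
# red pointer by colour
for n,c,box in(("T",T,(215,190,250,215)),("S",S,(300,205,330,230))):
    x0,y0,x1,y1=box; im=c["color"][y0:y1,x0:x1].astype(int); w=np.clip(im[...,2]-im[...,1]-30,0,None)
    ys,xs=np.mgrid[y0:y1,x0:x1]; u=np.array([(w*xs).sum(),(w*ys).sum()])/w.sum()
    print(n,u,w.max(),"filler",F(p,ray(c,u,.083)))
    yy,xx=np.nonzero(w>w.max()*.4); print(sorted(zip((yy+y0).tolist(),(xx+x0).tolist())))
E
```

```text
both [ 0.59440243 -0.07483755 -0.17019314] -9.751348614494653
[[0.4, 0.5], [-1.2, -0.1], [0.5, 0.5], [0.6, 0.2], [-0.5, -0.1], [0.8, -0.2], [0.1, 0.4], [1.3, 0.5], [-1.2, -0.2], [-0.5, 0.8], [-0.2, 0.5]]
top [ 0.59491997 -0.07489957 -0.17259357] -9.888882888112594
[[0.3, 0.3], [-1.2, -0.4], [0.4, 0.2], [0.5, 0.2], [-0.4, -0.3]]
sc [ 0.59307563 -0.07472143 -0.16563877] -9.490402687428604
[[0.8, -0.4], [0.1, 0.0], [1.6, 0.0], [-1.0, -0.4], [-0.6, 0.4], [-0.4, 0.4]]
T [234.82394366 200.11619718] 44 filler [-0.1025226   0.19797381  0.083     ]
[(197, 235), (197, 236), (198, 235), (198, 236), (199, 234), (199, 235), (199, 236), (200, 234), (200, 235), (201, 234), (201, 235), (202, 234), (202, 235), (203, 234), (203, 235)]
S [313.50813008 218.74796748] 37 filler [-0.10365631  0.1972343   0.083     ]
[(217, 314), (218, 313), (218, 314), (219, 313), (219, 314), (220, 313), (220, 314)]
```

Both cameras agree: the filler is at about (0.594, -0.075) with a yaw of -9.75°, and the pointer is at filler y ≈ 0.1976. Next I grip the knob with the jaws along filler y and pull.

```bash
cat >> h.py <<'E'
p=np.load("pose.npy")
c,s=np.cos(p[2]),np.sin(p[2]); fx=np.array([c,s,0]); fy=np.array([-s,c,0])
dn=np.array([0,0,-1.]); R=np.c_[np.cross(dn,-fy),dn,-fy]
def tcp(P): return W(p,P)[0]+[0,0,.155]
E
python3 - <<'E'
from h import *; from station import env
g=lambda:F(p,env.read_eef_pos()-[0,0,.155]).round(4)
for P in((-.078,.145,.112),(-.078,.197,.112),(-.1274,-.15,.078),(0,-.15,.182)): print(env.inverse_kinematics(tcp(P),R))
env.command_gripper(.05,40)
env.move_to(tcp((-.078,.145,.19)),R)
print("hit",env.move_straight(tcp((-.078,.145,.112)),speed=.08,guard=8),g())
f0=env.read_force(); env.command_gripper(0,40); print("w",env.read_grip_width(),g(),env.read_force()-f0,env.read_clock())
E
```

```text
[ 29.00872116  16.24701617 -25.63100098   0.         -48.12198284
  51.23993022]
[ 33.31213385  17.78856475 -23.307921     0.         -48.90351425
  46.93651754]
[ -1.19507477  13.81323231 -35.22782607   0.         -40.95894162
  81.44372616]
[ -3.07766751  17.49899842 -13.05329739   0.         -59.44770418
  83.3263189 ]
hit False [-0.0778  0.1451  0.1125]
w 0.018715956855867716 [-0.0778  0.1453  0.1127] [-2.53118959  1.54960118  3.62375164] 4.4417
```

```bash
python3 - <<'E'
from h import *; from station import env
g=lambda:F(p,env.read_eef_pos()-[0,0,.155]).round(4)
for y in(.165,.19,.1965):
    env.move_straight(tcp((-.078,y,.112)),speed=.03); print(g(),env.read_force().round(1),env.read_grip_width())
env.command_gripper(.05); print(g())
env.move_straight(tcp((-.078,.1965,.20)),speed=.15)
env.move_to(tcp((-.15,-.15,.20)),R)
T=env.capture("top");S=env.capture("scene"); import pickle; pickle.dump((T,S),open("cap1.pkl","wb"))
k=lambda im,a,b,x0,y0,f:cv2.resize(im[y0:b,x0:a],None,fx=f,fy=f,interpolation=cv2.INTER_CUBIC)
cv2.imwrite("pics/t1.png",k(T["color"],275,225,215,175,9)); cv2.imwrite("pics/s1.png",k(S["color"],340,245,280,200,9))
print(env.read_clock(),env.read_force())
E
```

```text
[-0.0777  0.1637  0.1127] [ 1.7 -7.5  7.1] 0.018441388093566338
[-0.0775  0.1884  0.1127] [  2.3 -10.1   6.6] 0.01868061753283044
[-0.0774  0.195   0.1127] [ 0.8 -9.3  5.8] 0.018575186842594286
[-0.0781  0.1967  0.1118]
9.1833 [-0.67417474  0.24653154  0.34246205]
```

View pics/t1.png

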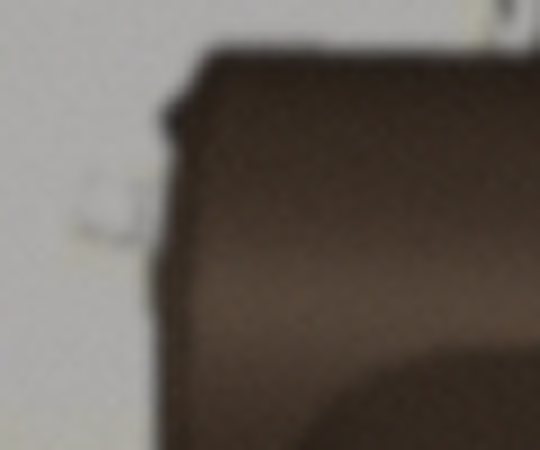

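View pics/s1.png

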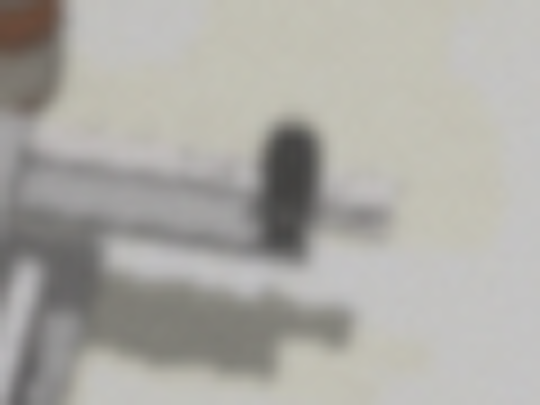

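The arm hides the pointer in the top picture and the knob hides it in the scene one (knob near (291,170) in that crop). I swing the arm aside for a clear top view.

```bash
python3 - <<'E'
from h import *; from station import env; import pickle
q=np.array(env.read_q()); q[0]-=40; env.movej(q)
T=env.capture("top"); pickle.dump(T,open("cap2.pkl","wb"))
cv2.imwrite("pics/t2.png",cv2.resize(T["color"][175:225,215:275],None,fx=10,fy=10,interpolation=cv2.INTER_CUBIC))
x0,y0,x1,y1=215,190,250,215; im=T["color"][y0:y1,x0:x1].astype(int); w=np.clip(im[...,2]-im[...,1]-30,0,None)
ys,xs=np.mgrid[y0:y1,x0:x1]; u=np.array([(w*xs).sum(),(w*ys).sum()])/w.sum()
print(u,F(p,ray(T,u,.083)),env.read_clock())
for y in(.193,.195,.197,.199): print(y,((proj(T,W(p,[(-.078,y,.122),(-.078,y,.096)]))-[215,175]+.5)*10-.5).round(0).tolist())
E
```

```text
[234.76045016 200.34083601] [-0.10315714  0.19801757  0.083     ] 10.4417
0.193 [[218.0, 142.0], [232.0, 162.0]]
0.195 [[211.0, 140.0], [225.0, 160.0]]
0.197 [[204.0, 139.0], [218.0, 159.0]]
0.199 [[196.0, 138.0], [210.0, 158.0]]
```

View pics/t2.png

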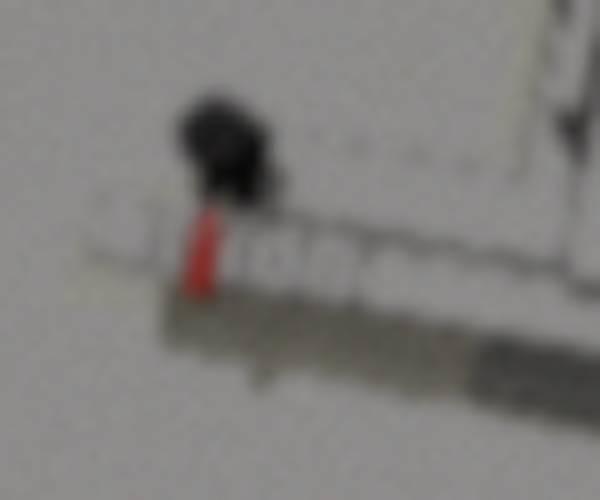

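Pointer unmoved; the knob appears a few mm short of it. I measure its travel by matching the knob between the pictures.

```bash
cat > meas.py <<'E'
from h import *; import pickle
d=pickle.load(open("cap0.pkl","rb"))
def loc(c,box):
    x0,y0,x1,y1=box; im=cv2.resize(cv2.cvtColor(c["color"],cv2.COLOR_BGR2GRAY)[y0:y1,x0:x1],None,fx=8,fy=8,interpolation=cv2.INTER_CUBIC)
    return im
def travel(c0,c1,name):
    u0=proj(c0,W(p,[(-.078,.145,.115)]))[0]; u1=proj(c0,W(p,[(-.078,.195,.115)]))[0]
    r=lambda u:np.round(u).astype(int)
    a,b=r(u0),r(u1); A=loc(c0,(a[0]-6,a[1]-6,a[0]+6,a[1]+4)); B=loc(c1,(b[0]-11,b[1]-11,b[0]+11,b[1]+9))
    m=cv2.matchTemplate(B,A,cv2.TM_CCOEFF_NORMED); _,v,_,l=cv2.minMaxLoc(m)
    sh=b-a+np.array(l)/8.-5
    x=F(p,ray(c0,u0+sh,.115))-F(p,ray(c0,u0,.115))
    print(name,"score %.2f"%v,"shift",sh,"mm",(x*1e3).round(2))
    return x
E
python3 - <<'E'
from meas import *
travel(d["top"],pickle.load(open("cap2.pkl","rb")),"top"); travel(d["scene"],pickle.load(open("cap1.pkl","rb"))[1],"scene")
# pointer minus initial knob, same camera: knob top centre as hand picked
T,S=d["top"],d["scene"]
for c,uk,up in((T,(np.array([167,284])+.5)/4.25-.5+[215,125],[234.8,200.2]),(S,(np.array([592,150])+.5)/5.5-.5+[190,185],[313.5,218.75])):
    print((F(p,ray(c,up,.083))-F(p,ray(c,uk,.122)))[:2]*1e3)
E
```

```text
top score 0.99 shift [-17.375  -3.375] mm [ 0.68 46.84  0.  ]
scene score 1.00 shift [14.875  2.625] mm [ 1.43 47.31  0.  ]
[-25.87019138  51.53643521]
[-21.64412979  51.23828937]
```

The travel is about 47 mm against the 51.5–53 needed (arm and fingers flex under load). I re-grip and pull about 4.5 mm further.

```bash
python3 - <<'E'
from meas import *; from station import env
g=lambda:F(p,env.read_eef_pos()-[0,0,.155]).round(4)
env.move_to(tcp((-.078,.1925,.20)),R)
print(env.move_straight(tcp((-.078,.1925,.112)),speed=.12,guard=8))
env.command_gripper(0,40); print(g(),env.read_force().round(1))
env.move_straight(tcp((-.078,.201,.112)),speed=.02); print(g(),env.read_force().round(1),env.read_grip_width())
env.command_gripper(.05)
env.move_straight(tcp((-.078,.201,.20)),speed=.2)
S=env.capture("scene")
q=np.array(env.inverse_kinematics(tcp((-.15,-.15,.20)),R)); q[0]-=40; env.movej(q)
T=env.capture("top");S=env.capture("scene")
print(env.read_clock()); pickle.dump((T,S),open("cap3.pkl","wb"))
travel(d["top"],T,"top"); travel(d["scene"],S,"scene")
cv2.imwrite("pics/t3.png",cv2.resize(T["color"][175:225,215:275],None,fx=10,fy=10,interpolation=cv2.INTER_CUBIC))
E
```

```text
False
[-0.0778  0.1928  0.1129] [-1.5  0.5  6.4]
[-0.0777  0.1994  0.1129] [ 0.6 -9.   7.9] 0.01870052901604348
18.1083
top score 0.99 shift [-19.     -3.625] mm [ 0.57 51.2   0.  ]
scene score 0.99 shift [16.25  2.75] mm [ 1.04 51.58  0.  ]
```

View pics/t3.png

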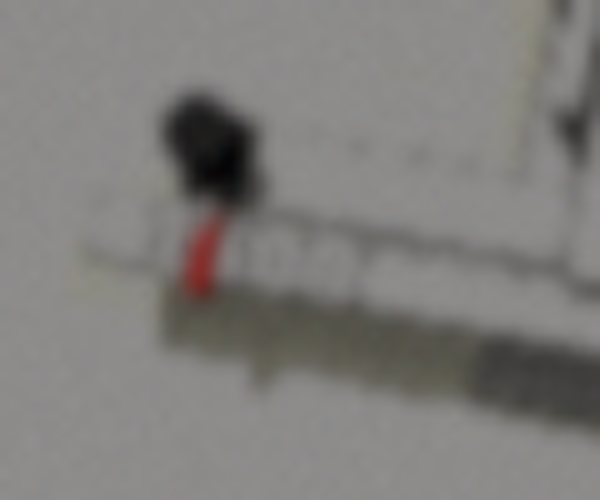

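The slide is now level with the pointer (estimates from -1.5 to 0 mm) and the pointer base is unchanged at (200,290). Next is the lever: grip its flat ends and swing it through the arc.

```bash
python3 - <<'E'
from meas import *; from station import env
g=lambda:F(p,env.read_eef_pos()-[0,0,.155]).round(4)
P=lambda a:(-.13*np.cos(a+.2),-.15,.052+.13*np.sin(a+.2))
x,y,z=P(0)
env.command_gripper(.06,50)
env.move_to(tcp((x,y,.17)),R)
hit=env.move_straight(tcp(P(0)),speed=.08,guard=8); print("hit",hit,g(),P(0))
env.command_gripper(0,50); print("w",env.read_grip_width(),g(),env.read_force().round(1),env.read_clock())
if not hit and env.read_grip_width()>.02:
    for a in np.linspace(0,1.371,13)[1:]:
        env.move_straight(tcp(P(a)),speed=.06)
        f=env.read_force(); print(a.round(2),g(),f.round(1),round(env.read_grip_width(),4))
        if np.linalg.norm(f)>45: print("stop");break
print(env.read_clock())
T=env.capture("top");S=env.capture("scene"); pickle.dump((T,S),open("cap4.pkl","wb"))
cv2.imwrite("pics/s4.png",cv2.resize(S["color"][140:290,170:340],None,fx=4,fy=4,interpolation=cv2.INTER_CUBIC))
travel(d["scene"],S,"scene")
E
```

```text
hit False [-0.1272 -0.15    0.0783] (np.float64(-0.12740865511936142), -0.15, np.float64(0.07782701300335795))
w 0.02732081057992444 [-0.1274 -0.1497  0.0781] [-0.   5.   2.5] 21.3167
0.11 [-0.1235 -0.1498  0.0928] [ 0.8  5.9 -2.6] 0.0274
0.23 [-0.1181 -0.1498  0.1068] [ 1.1  5.4 -2.4] 0.0271
0.34 [-0.111  -0.1498  0.1202] [ 0.9  5.1 -1.9] 0.0274
0.46 [-0.1025 -0.1499  0.1327] [ 1.   5.4 -1.4] 0.0271
0.57 [-0.0925 -0.15    0.144 ] [-0.7  5.6 -1.3] 0.0272
0.69 [-0.0817 -0.15    0.1539] [-2.1  5.9 -0.4] 0.0275
0.8 [-0.0701 -0.1501  0.1622] [-3.3  4.2  2.1] 0.0275
0.91 [-0.0575 -0.1502  0.1694] [-4.3  3.7  4.4] 0.0272
1.03 [-0.0437 -0.1503  0.1753] [-3.7  3.8  7.4] 0.0274
1.14 [-0.0292 -0.1503  0.1796] [-3.3  2.   6.9] 0.0274
1.26 [-0.0144 -0.1504  0.1821] [-2.3  1.3  6.2] 0.0274
1.37 [ 0.0006 -0.1505  0.1829] [-1.4 -0.9  7.3] 0.0273
26.1167
scene score 0.99 shift [16.25  2.75] mm [ 1.04 51.58  0.  ]
```

View pics/s4.png

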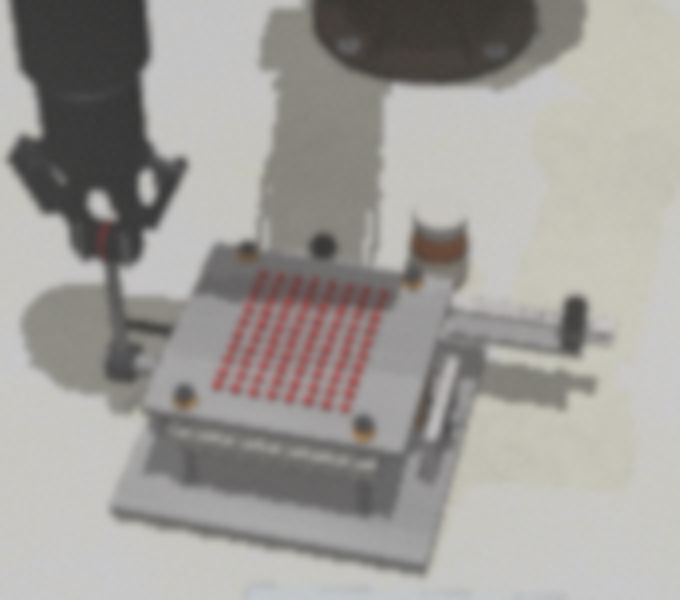

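The picture shows the grip held in the fingers at (105,240), the lever rising from its hub at (122,360), the plate lifted and the slide unchanged. I do one numeric check of the angle and then sign off.

```bash
python3 - <<'E'
from meas import *; from station import env
S=pickle.load(open("cap4.pkl","rb"))[1]
for a in(1.221,1.371,1.521): print(a,((proj(S,W(p,[(-.13*np.cos(a+.2),-.15,.052+.13*np.sin(a+.2)),(0,-.15,.052)]))-[170,140]+.5)*4-.5).round().tolist())
env.sleep(.5); print(env.read_qvel(),env.read_force().round(1),env.read_grip_width(),env.read_clock())
env.sign_off()
E
```

```text
1.221 [[117.0, 228.0], [124.0, 365.0]]
1.371 [[109.0, 243.0], [124.0, 365.0]]
1.521 [[100.0, 261.0], [124.0, 365.0]]
[-0.02090502  0.01695837 -0.03185261 -0.0381976  -0.02565095 -0.04116069] [-1.4 -0.6  8.2] 0.027216598943474314 26.7167
the job is handed in; nothing more can be done
```

I set the clamp slide level with the red pointer, let go of the knob, then swung the cam lever up. I handed in at 26.7 s with the lever still held upright, and sign-off gave no verdict.

- **Clamp slide:** The first pull stopped about 4–5 mm short because the arm and fingers flexed, so I re-gripped the knob and pulled further. Both cameras then showed 51.2–51.6 mm of travel. The target was 51.2–51.5 mm measured against the knob, or about 53 mm from the fitted pose of the filler. That puts the line between 0 and 1.5 mm short of the pointer, inside the 4 mm limit. A scene picture with the lever up gave the same travel.
- **Red pointer:** By colour measurement it had not moved after the first pull. After the second pull I checked it only by eye: its base was in the same place, though the tip looked slightly different where it came out from behind the knob. I took that to be the knob uncovering it.
- **Cam lever:** The grip showed at about pixel (105, 240) in the last picture. Straight up (1.371 rad) predicts (109, 243), so the lever is within about 0.05 rad of upright. The fingers were closed on it at 27 mm and the arm was at rest. I judged the plate lifted by eye and did not measure its height.
- **Bystanders:** I did not measure their positions again; no contact was felt during the approaches.

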